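# Flip the reorder marker of the thread

## Robot

A 7-joint arm with a two-finger parallel gripper is mounted at the origin on a cart in front of the work surface, level with it; the furniture and walls round the work are solid. World frame = base frame: x ahead of the robot, y to its left, z up, the work surface at z = 0. Lengths are in mm, angles in rad, forces in N, time in s.
With the tool pointing down it reaches from about 400 to 850 mm from the base axis. Payload 4.5 kg.
Tool frame: the origin (TCP) lies between the finger pads; the fingertips stand 11 mm ahead of it and the grasp point (between the pads) lies 8 mm behind it; z points along the fingers, y is the line along which they close (so a half turn about z gives the same grasp; the last joint's range is limited). The gripper opens to 85 mm and grips with 20 to 120 N. Pads are 22 mm wide; open, the fingers measure 114 mm over their backs; the gripper's body (76 mm by 85 mm) begins 54 mm behind the grasp point. The pads swing forward as they close: fully open they stand 13 mm farther back than shut.
Start: joints at [1.372, 0.689, -0.195, 1.565, 0.157, 0.902, -0.215], TCP at [144.217, -608.157, 242.317] pointing down, gripper open.
Joint ranges: [-3.01, 3.01], [-0.46, 2.08], [-1.47, 1.51], [0.13, 2.56], [-1, 4.14], [0.04, 2.09], [-2.66, 2.66]. Speed limits (rad/s): [2.57, 2.57, 3.14, 3.14, 3.14, 3.14, 3.14].

## Interface

Orientations are given as a rotation vector (axis times angle).
In Python, from rig import arm, camera gives the robot as it stands. The module is installed in compiled form; this text tells all that it offers.
- The arm moves only by the tool step_arm, never from a script. Its argument "plan" is a list of rows, each a list of 3 entries, a list of its own where there are three numbers: the finger opening in cm, from 0 to 8.54, then the shift along the tool's x, y, z in cm, then the turn, a rotation vector about the tool's x, y, z in degrees. A call has 1 to 10 rows; each row shifts and turns the commanded pose from where the row before left it, along the tool's axes as they then stand; what a row does not reach is not made up. A row lasts 1/8 s, in which the tool goes at most 62.5 mm and 10.7 degrees, less where a joint would pass 70% of its speed; a pose out of reach is approached as far as the arm can. A call is refused whole if a number of a shift passes 6.25 or a number of a turn 10.7, either way. A call with a gripper value outside its range is refused whole. The fingers move at their own pace and stop on an object; the grip force is fixed at half the most. Time passes only in rows, so rows that do not move let the fingers close. It gives the time, the measured TCP pose, the force, the opening and the grip force at its end, in the units of the state.
- arm.observe(): the state, without advancing time (a new reading comes with each control period).
- camera(name): name is "scene" or "top" or "wrist"; returns a dict with "image" (400x640x3 uint8, blue, green, red), "fx", "fy", "cx", "cy" (pixels), "rvec" (rotation vector, rad) and "tvec" (3), from world to camera coordinates, as OpenCV has them. Camera axes: x right, y down, z forward; pixel columns grow to the right and rows downward; lengths in mm; the calibration is good to about 2 mm. A picture is of the moment at which its call begins. There is no depth.
- arm.sign_off(): hands the job in; it is judged then, once.
The state is a dict: "clock": time; "joint_positions": joint angles; "dq": joint speeds; "effort": joint torques, N m; "tcp_pos": TCP position; "orientation": TCP orientation; "contact_force": force on the tool from outside, world axes, zero at the start; "wrist_torque": the same for the moment, N m; "grip_width": opening from 0.0 (shut) to 1.0 (fully open); "grasp_force": force on a finger pad.
Only numpy, scipy, OpenCV 4.12 (cv2) and the standard library are available. Lean on these libraries where they do the work, as an engineer would, in place of code of your own. Each camera call takes 0.05 s, during which the arm holds its last target. There are 200 camera calls.

## Task

The thread is running low: three flip markers stand on the bench, each with its goods right behind it, and the one in front of the thread spool must show reorder. With a fingertip, push that marker's paddle up from below and over its hinge, away from the robot, and press it down until it lies fully flat on the far side with the face that bears the round disc upwards, then draw back. Do not pinch the paddle or lift or shove the stand, and leave the other markers, the goods and the other things on the bench as they are.

Things in the scene. Friction and masses are not known exactly. Their poses are not given: they have to be found in the camera images.
- stand_thread: Stand of the flip marker with the thread spool right behind it: loose, about 0.9 kg, dark steel base 140 (x) x 75 (y) x 12 mm, post 16x20 mm in the middle, level hinge on top. Origin on the bench under the middle of the hinge; x points away from the robot to the goods, y along the hinge, z up. All three stands are alike.
- hinge_thread (a point): Middle of the hinge axis of the thread spool's marker, 75 mm above the bench; the axis runs along the stand's y.
- flag_thread (a joint): Angle of the thread spool's paddle: 0 = level towards the robot (square plate up), pi/2 = upright, pi = level away from the robot (round disc up); stops at 0 and pi. Aluminium plate 90 mm wide (along the hinge), 4 mm thick, free edge 80 mm from the axis; 60 mm free height below it. Stiff hinge: stays at any angle, takes 0.5 to 1 N at the free edge to turn.
- edge_thread (a point): Middle of the free edge of the thread spool's paddle, 80 mm from the hinge axis, half-way through its thickness.
- square_thread: Square wooden plate 52x52x3 mm fixed on one face of the spool's paddle (upper face at joint 0), centred 46 mm from the axis; its outer surface is 5 mm off the paddle's mid-plane. Origin on the hinge.
- disc_thread: Round wooden disc, 56 mm across, 3 mm thick, on the other face of the spool's paddle (upper face at joint pi), centred 46 mm from the axis; its outer surface is 5 mm off the paddle's mid-plane. Origin on the hinge.
- goods_thread: Goods behind a marker (loose), about 110 mm beyond its hinge: wooden thread spool with pale thread standing on end, about 36 mm across and 51 mm high; origin on the bench, some 15 mm beside the barrel's axis.
- stand_paint: Stand of the flip marker with the small paint bottle right behind it: loose, about 0.9 kg, dark steel base 140 (x) x 75 (y) x 12 mm, post 16x20 mm in the middle, level hinge on top. Origin on the bench under the middle of the hinge; x points away from the robot to the goods, y along the hinge, z up. All three stands are alike.
- hinge_paint (a point): Middle of the hinge axis of the small paint bottle's marker, 75 mm above the bench; the axis runs along the stand's y.
- flag_paint (a joint): Angle of the small paint bottle's paddle: 0 = level towards the robot (square plate up), pi/2 = upright, pi = level away from the robot (round disc up); stops at 0 and pi. Aluminium plate 90 mm wide (along the hinge), 4 mm thick, free edge 80 mm from the axis; 60 mm free height below it. Stiff hinge: stays at any angle, takes 0.5 to 1 N at the free edge to turn.
- edge_paint (a point): Middle of the free edge of the small paint bottle's paddle, 80 mm from the hinge axis, half-way through its thickness.
- goods_paint: Goods behind a marker (loose), about 110 mm beyond its hinge: small black bottle with a white cap, 34 mm across, 72 mm high; origin under its centre.
- stand_wax: Stand of the flip marker with the beeswax block right behind it: loose, about 0.9 kg, dark steel base 140 (x) x 75 (y) x 12 mm, post 16x20 mm in the middle, level hinge on top. Origin on the bench under the middle of the hinge; x points away from the robot to the goods, y along the hinge, z up. All three stands are alike.
- hinge_wax (a point): Middle of the hinge axis of the beeswax block's marker, 75 mm above the bench; the axis runs along the stand's y.
- flag_wax (a joint): Angle of the beeswax block's paddle: 0 = level towards the robot (square plate up), pi/2 = upright, pi = level away from the robot (round disc up); stops at 0 and pi. Aluminium plate 90 mm wide (along the hinge), 4 mm thick, free edge 80 mm from the axis; 60 mm free height below it. Stiff hinge: stays at any angle, takes 0.5 to 1 N at the free edge to turn.
- edge_wax (a point): Middle of the free edge of the beeswax block's paddle, 80 mm from the hinge axis, half-way through its thickness.
- goods_wax: Goods behind a marker (loose), about 110 mm beyond its hinge: yellow block of beeswax 38x55x22 mm; origin under its centre.
- tape_roll: Roll of paper tape lying flat near the front of the bench, 103x105x26 mm (loose); origin under its centre.
- sanding_block: Wooden sanding block 35x86x27 mm near the front of the bench (loose); origin under its centre.

How it is judged:
By the outcome, as a careful person would: the job done as asked, in the order asked, and still so for the second after the job is handed in, with the robot touching nothing.
It also fails if it takes over 38 s, if anything falls off the work surface, if the arm or the gripper's body presses on something with over 40 N, if the wrist force passes 120 N, or if a joint passes its speed limit or range.

## Working session

There is one attempt and no reset: what is moved stays moved. The work goes in short steps, Python scripts to look and compute and a tool call to move; the robot and the scene stay as the last step left them, time stands still between calls to the robot, and variables do not carry over. Pictures are saved under pics/ and viewed, at most 10 in all, crops included, and the job is handed in when it is done.

Besides the shell and the picture viewer there is one more tool, called after "Call:" by a JSON object that holds its "method" and its "body". step_arm: Moves the arm, as the interface text tells. Its arguments: {"type":"object","properties":{"plan":{"type":"array","items":{"type":"array"}}},"required":["plan"]}

```bash
mkdir -p pics; python3 - <<'E'
from rig import arm,camera
import cv2,numpy as np
for n in("scene","top"):
    c=camera(n);cv2.imwrite(f"pics/{n}0.png",c["image"]);R=cv2.Rodrigues(np.array(c["rvec"],float))[0]
    print(n,c["fx"],c["cx"],c["cy"],(-R.T@np.array(c["tvec"]).ravel()).round(),R.round(3).tolist())
s=arm.observe();print(s["tcp_pos"],s["orientation"],s["clock"])
E
```

```text
scene 456.6045120756401 321.34433555663355 208.93210221912173 [ -51. -866.  795.] [[0.694, -0.72, -0.0], [-0.488, -0.47, -0.735], [0.529, 0.51, -0.678]]
top 485.1856334413412 311.08013279242385 199.22407760384255 [ 387. -326. 1049.] [[-0.016, -1.0, -0.011], [-0.992, 0.017, -0.127], [0.127, 0.008, -0.992]]
[ 144.03665962 -607.60320149  241.55753099] [-3.11869030e+00 -3.64837963e-01  4.87438250e-04] 0.1
```

View pics/scene0.png

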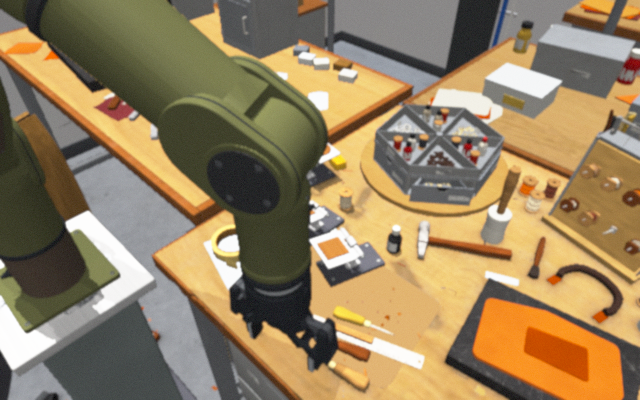

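View pics/top0.png

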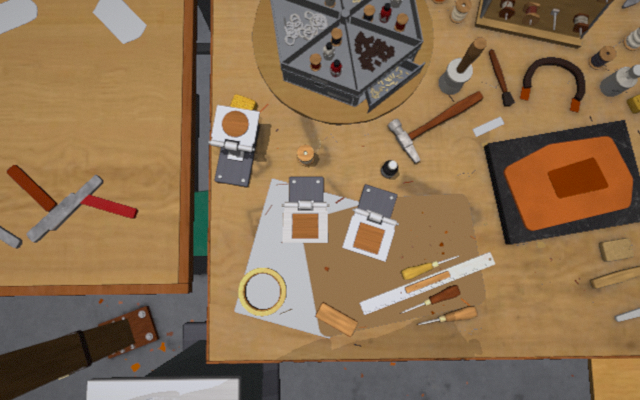

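The spool in the top view is at (306,153) and its marker is at about (305,210), with the square up, so the joint is at 0. The tape roll at (262,290) and the block at (336,318) lie in front. Next I measure the white paddle and the dark base.

```bash
cat > h.py <<'E'
import cv2,numpy as np
def ray(c,uv,z):
    R=cv2.Rodrigues(np.array(c["rvec"],float))[0];t=np.array(c["tvec"],float).ravel()
    K=np.array([[c["fx"],0,c["cx"]],[0,c["fy"],c["cy"]],[0,0,1]])
    o=-R.T@t;d=R.T@np.linalg.inv(K)@np.array([*uv,1.]);return o+d*(z-o[2])/d[2]
E
python3 - <<'E'
from rig import arm,camera
import cv2,numpy as np
from h import ray
c=camera("top");im=c["image"]
hsv=cv2.cvtColor(im,cv2.COLOR_BGR2HSV)
x0,y0,x1,y1=270,165,345,250
cv2.imwrite("pics/crop.png",cv2.resize(im[130:260,250:410],None,fx=5,fy=4.6,interpolation=cv2.INTER_CUBIC)[:, :800])
def big(m,n,z):
    k=np.zeros_like(m);k[y0:y1,x0:x1]=m[y0:y1,x0:x1]
    cs=cv2.findContours(k,cv2.RETR_EXTERNAL,2)[0];q=max(cs,key=cv2.contourArea)
    r=cv2.minAreaRect(q);b=cv2.boxPoints(r)
    print(n,r,[ray(c,p,z)[:2].round(1).tolist() for p in b],ray(c,r[0],z).round(1))
big(cv2.inRange(hsv,(3,110,60),(20,255,255)),"square",80)
big(cv2.inRange(hsv,(90,0,40),(140,120,135)),"base",12)
print(ray(c,(306,153),51), ray(c,(262,290),26),ray(c,(336,318),27),ray(c,(282,243),77),ray(c,(328,243),77))
E
```

```text
square ((307.0, 180.5), (31.0, 74.0), 90.0) [[582.8, -235.3], [580.1, -385.6], [516.6, -384.1], [519.2, -234.9]] [ 549.6 -310.    80. ]
base ((306.0, 189.5), (25.0, 34.0), 90.0) [[569.3, -270.0], [568.0, -343.7], [513.5, -342.7], [514.7, -269.4]] [ 541.3 -306.5   12. ]
[ 612.95831812 -308.33278492   51.        ] [ 329.70367538 -212.19514755   26.        ] [ 270.67412754 -364.6000862    27.        ] [ 424.42761025 -258.15288207   77.        ] [ 422.92784473 -350.03129593   77.        ]
```

View pics/crop.png

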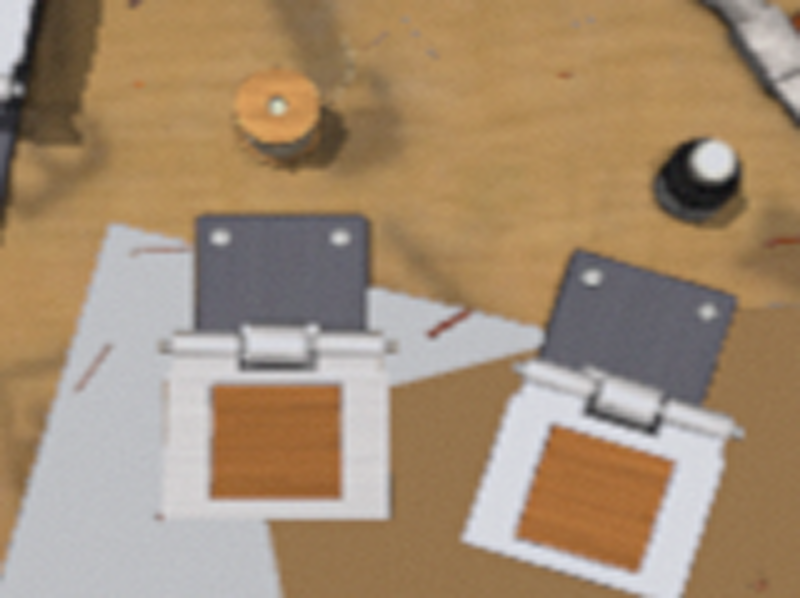

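The hinge is at about (502,-305,75) and the edge at x≈422, with the stand yawed by about 0. Moving to the front of the marker, shutting the fingers and turning the tool.

Call:
{"method": "step_arm", "body": {"plan": [[0, [0, 0, 0], [0, 0, 8]], [0, [0, 0, 0], [0, 0, 8]], [0, [0, 0, 0], [0, 0, 8]], [0, [1.8, -4.8, 0], [0, 0, 0]], [0, [1.8, -4.8, 0], [0, 0, 0]], [0, [1.8, -4.8, 0], [0, 0, 0]], [0, [1.8, -4.8, 0], [0, 0, 0]], [0, [1.8, -4.8, 0], [0, 0, 0]], [0, [1.8, -4.8, 0], [0, 0, 0]], [0, [1.8, -4.8, 0], [0, 0, 0]]]}}

```text
clock: 1.4
tcp_pos: [331.0, -299.8, 242.3]
orientation: [3.128, -0.292, 0.001]
contact_force: [0.4, -0.1, 0.8]
grip_width: -0.0
grasp_force: 0.0
```

Call:
{"method": "step_arm", "body": {"plan": [[0, [0, 0, 0], [0, 9, 0]], [0, [0, 0, 0], [0, 9, 0]], [0, [0, 0, 0], [0, 9, 0]], [0, [0, 0, 0], [0, 9, 0]], [0, [0, 0, 0], [0, 9, 0]], [0, [0, 0, 0], [0, 0, 0]]]}}

```text
clock: 2.15
tcp_pos: [334.6, -313.1, 268.8]
orientation: [-3.009, 0.274, -0.823]
contact_force: [-0.4, -0.3, -0.5]
grip_width: 0.004
grasp_force: 0.0
```

```bash
cat >> h.py <<'E'
def st(target=None):
    from rig import arm
    s=arm.observe();R=cv2.Rodrigues(np.array(s["orientation"],float))[0];p=np.array(s["tcp_pos"])
    print("t",s["clock"],"tcp",p.round(1),"tip",(p+11*R[:,2]).round(1),"F",np.round(s["contact_force"],1),"q",np.round(s["joint_positions"],2));print(R.T.round(3))
    if target is not None: print("tip->target, tool cm",(R.T@(np.array(target)-p-11*R[:,2])/10).round(2))
    return R,p
E
python3 -c "
from h import *
st((365,-305,38))"
```

```text
t 2.15 tcp [ 334.6 -313.1  268.8] tip [ 340.2 -313.5  259.3] F [-0.4 -0.3 -0.5] q [ 1.43  0.46 -0.74  2.34 -0.86  0.06 -0.1 ]
[[ 0.847 -0.171  0.504]
 [-0.165 -0.985 -0.056]
 [ 0.506 -0.036 -0.862]]
tip->target, tool cm [-9.20e+00 -1.00e-02  2.03e+01]
```

Call:
{"method": "step_arm", "body": {"plan": [[0, [0, 0, 0], [0, -9, 0]], [0, [3, 0, 0], [0, -9, 0]], [0, [3, 0, 0], [0, -9, 0]], [0, [3, 0, 0], [0, 0, 0]], [0, [0, 0, 0], [-9, 0, 0]], [0, [0, 0, 0], [-9, 0, 0]], [0, [0, 0, 0], [-9, 0, 0]]]}}

```text
clock: 3.02
tcp_pos: [401.0, -317.1, 272.3]
orientation: [2.755, -0.304, 0.365]
contact_force: [0.5, 0.5, -0.7]
grip_width: -0.0
grasp_force: 0.0
```

```bash
python3 -c "
from h import *
st((365,-305,38))"
```

```text
t 3.025 tcp [ 401.  -317.1  272.3] tip [ 403.3 -321.1  262.3] F [ 0.5  0.5 -0.7] q [ 0.03  0.46  0.59  2.25 -0.34  0.12 -0.94]
[[ 0.944 -0.164  0.286]
 [-0.252 -0.918  0.307]
 [ 0.213 -0.362 -0.908]]
tip->target, tool cm [-10.31  -7.4   18.96]
```

```bash
cat > kin.py <<'E'
import numpy as np,itertools
from scipy.spatial.transform import Rotation as Ro
from scipy.optimize import least_squares
def fk(q,P,s):
    h,a1,l1,e,l2,w,l3=P
    r=lambda ax,a:Ro.from_euler(ax,a).as_matrix()
    T=r('z',s[0]*q[0]);p=np.array([0,0,h])+T@[a1,0,0]
    T=T@r('y',q[1])@r('z',s[1]*q[2]);p=p+T@[e,0,l1]
    T=T@r('y',q[3])@r('z',s[2]*q[4]);p=p+T@[-e,0,0]
    p=p+T@[0,0,l2];T=T@r('y',q[5]);p=p+T@[w,0,l3]
    return p,T@r('z',s[3]*q[6])
LO=np.array([-3.01,-.46,-1.47,.13,-1,.04,-2.66]);HI=np.array([3.01,2.08,1.51,2.56,4.14,2.09,2.66])
E
python3 - <<'E'
from kin import *
from rig import arm
s=arm.observe()
D=[([1.372,.689,-.195,1.565,.157,.902,-.215],[144.217,-608.157,242.317],[-3.1187,-.3648,.0005]),
([1.43,.46,-.74,2.34,-.86,.06,-.1],[334.6,-313.1,268.8],[-3.009,.274,-.823]),
(s["joint_positions"],s["tcp_pos"],s["orientation"])]
for sg in itertools.product((1,-1),repeat=4):
    f=lambda P:np.concatenate([fk(q,P,sg)[0]-p for q,p,_ in D])
    o=least_squares(f,[330,0,400,0,400,0,200])
    dR=[Ro.from_matrix(fk(q,o.x,sg)[1].T@Ro.from_rotvec(r).as_matrix()) for q,_,r in D]
    if o.cost<3000: print(sg,o.cost.round(1),o.x.round(0),[d.as_rotvec().round(2).tolist() for d in dR])
E
```

```text
(-1, 1, 1, 1) 764.2 [1055. 1232. -860. -634.  389. -520. -193.] [[0.0, 0.0, 1.5], [-0.91, 0.91, 2.04], [-0.55, 0.55, -1.22]]
(-1, 1, 1, -1) 764.2 [1055. 1232. -860. -634.  389. -520. -193.] [[0.0, 0.0, 1.07], [-0.78, 0.96, 1.87], [-0.17, -1.1, 2.92]]
(-1, 1, -1, 1) 269.4 [ 814. 1099. -902. -515.  289. -590. -392.] [[-0.24, 0.14, 1.69], [0.12, 0.97, 0.55], [-0.37, 0.86, -1.83]]
(-1, 1, -1, -1) 269.4 [ 814. 1099. -902. -515.  289. -590. -392.] [[-0.19, 0.18, 1.26], [0.21, 0.95, 0.37], [-0.52, -0.89, 2.3]]
(-1, -1, 1, 1) 1302.2 [-984. -666. 1713.  387.  102.  416.   89.] [[0.2, -0.2, 1.8], [0.09, -0.09, -2.8], [0.07, -0.07, -2.16]]
(-1, -1, 1, -1) 1302.2 [-984. -666. 1713.  387.  102.  416.   89.] [[0.15, -0.22, 1.37], [0.08, -0.11, -3.0], [0.02, 0.1, 2.25]]
(-1, -1, -1, 1) 1649.3 [-468. -415. 1210.  232.  165.  182.  168.] [[0.0, 0.0, 2.0], [0.0, -0.0, 1.77], [0.0, 0.0, -2.84]]
(-1, -1, -1, -1) 1649.3 [-468. -415. 1210.  232.  165.  182.  168.] [[0.0, 0.0, 1.57], [0.0, -0.0, 1.57], [-0.0, -0.0, 1.57]]
```

```bash
cat > kin.py <<'E'
import numpy as np,json
from scipy.spatial.transform import Rotation as Ro
from scipy.optimize import least_squares
r=lambda ax,a:Ro.from_euler(ax,a).as_matrix()
P0=np.array([330,0,0,0,0,400,0,0,400,0,0,200.])
def fk(q,P):
    T=r('z',-q[0]);p=np.array([0,0,P[0]])+T@[P[1],P[2],0]
    T=T@r('y',q[1])@r('z',-q[2]);p=p+T@P[3:6]
    T=T@r('y',q[3])@r('z',-q[4]);p=p+T@P[6:9]
    T=T@r('y',q[5]);p=p+T@P[9:12]
    return p,T@r('z',-q[6]+np.pi/2)
LO=np.array([-3.01,-.46,-1.47,.13,-1,.04,-2.66]);HI=np.array([3.01,2.08,1.51,2.56,4.14,2.09,2.66])
D=[([1.372,.689,-.195,1.565,.157,.902,-.215],[144.217,-608.157,242.317]),
([1.43,.46,-.74,2.34,-.86,.06,-.1],[334.6,-313.1,268.8])]
def log():
    from rig import arm
    s=arm.observe()
    with open("log","a") as f:f.write(json.dumps([list(map(float,s["joint_positions"])),list(map(float,s["tcp_pos"]))])+"\n")
def fit():
    E=D+[json.loads(l) for l in open("log")]
    f=lambda P:np.concatenate([(fk(q,P)[0]-p)/3 for q,p in E]+[(P-P0)/np.array([100,30,30,30,30,100,30,30,100,30,30,100])])
    o=least_squares(f,P0);return o.x,[np.round(fk(q,o.x)[0]-p,1).tolist() for q,p in E]
E
python3 -c "
from kin import *
log();P,e=fit();print(P.round(),e)"
```

```text
[370.  15. -18.  17. -20. 524.   5.  -5. 339.  -3.  -5. 306.] [[0.4, 0.0, 0.2], [-0.2, 0.0, -0.0], [-0.2, -0.0, -0.2]]
```

Call:
{"method": "step_arm", "body": {"plan": [[0, [0, 0, -3], [-9, 0, 0]], [0, [0, 0, -3], [-9, 0, 0]], [0, [0, 0, -2], [-9, 0, 0]], [0, [0, 0, 0], [0, 0, 0]]]}}

```text
clock: 3.52
tcp_pos: [391.3, -286.1, 319.2]
orientation: [2.39, -0.316, 0.252]
contact_force: [-0.9, -1.2, 0.1]
grip_width: 0.001
grasp_force: 0.0
```

```bash
python3 -c "
from kin import *
from h import *
st()
log();P,e=fit();print(P.round(),e)"
```

```text
t 3.525 tcp [ 391.3 -286.1  319.2] tip [ 392.3 -293.5  311.1] F [-0.9 -1.2  0.1] q [-0.61  0.71  1.24  2.33 -0.34  0.1  -1.12]
[[ 0.951 -0.157  0.266]
 [-0.294 -0.724  0.624]
 [ 0.094 -0.672 -0.734]]
[353.   5. -20.  14. -22. 543.   0.  -3. 340.   1.  -3. 307.] [[0.5, 0.1, 0.1], [-0.3, 0.1, 0.2], [-0.0, -0.1, -1.0], [-0.0, 0.2, 0.6]]
```

```bash
cat >> kin.py <<'E'
def frame(az,tilt,roll):
    a,t=np.radians([az,tilt])
    z=np.array([np.cos(a)*np.sin(t),np.sin(a)*np.sin(t),-np.cos(t)])
    y=np.array([np.sin(a),-np.cos(a),0]);x=np.cross(y,z)
    return np.array([x,y,z]).T@r('z',np.radians(roll))
def ik(P,tip,R,q0):
    tcp=np.array(tip)-11*R[:,2]
    def f(q):
        p,T=fk(q,P);return np.r_[(p-tcp)/100,(Ro.from_matrix(T.T@R)).as_rotvec()*2,(q-q0)*.003]
    o=least_squares(f,np.clip(q0,LO+.02,HI-.02),bounds=(LO+.01,HI-.01))
    return o.x,np.linalg.norm(f(o.x)[:6])
E
python3 - <<'E'
from kin import *
P,_=fit();rng=np.random.default_rng(0)
q0=np.array([-.61,.71,1.24,2.33,-.34,.1,-1.12])
for az in(20,0,-30,-60,-90):
  for tilt in(40,55):
    best=[]
    for roll in(0,90,-90,180):
      for k in range(5):
        s=q0 if k==0 else np.clip(q0+rng.normal(size=7)*[1,.3,1,.3,0,.6,1]+[0,0,0,0,rng.uniform(0,3.5),0,0],LO+.02,HI-.02)
        q,e=ik(P,(435,-305,40),frame(az,tilt,roll),s)
        if e<.02: best.append((np.abs(q-q0).max(),roll,q.round(2).tolist()))
    best.sort(key=lambda b:b[0]);print(az,tilt,len(best),best[:2])
E
```

```text
20 40 12 [(np.float64(2.5227179621484095), -90, [1.52, 1.31, -1.04, 2.19, 2.18, 0.36, -0.71]), (np.float64(2.5301082251655473), 0, [1.52, 1.31, -1.04, 2.19, 2.19, 0.35, -2.29])]
20 55 13 [(np.float64(2.4502565164612062), -90, [1.73, 1.59, -1.21, 2.17, 2.11, 0.35, -0.37]), (np.float64(2.5171153343112307), -90, [1.72, 1.57, -1.18, 2.17, 2.18, 0.31, -0.44])]
0 40 18 [(np.float64(2.6772459786596268), 0, [1.55, 1.55, -1.34, 2.37, 2.34, 0.97, -2.65]), (np.float64(2.677248771615195), 0, [1.55, 1.55, -1.34, 2.37, 2.34, 0.97, -2.65])]
0 55 17 [(np.float64(2.9202722322702535), 0, [1.72, 1.82, -1.39, 2.41, 2.58, 0.94, -2.49]), (np.float64(2.968131045285618), -90, [1.71, 1.78, -1.35, 2.41, 2.63, 0.91, -0.99])]
-30 40 11 [(np.float64(2.9868329771969533), -90, [1.08, 1.29, -0.88, 2.54, 2.65, 1.36, -2.29]), (np.float64(3.0737441973226804), -90, [0.99, 1.23, -0.72, 2.54, 2.73, 1.31, -2.45])]
-30 55 0 []
-60 40 15 [(np.float64(2.49985327201396), -90, [0.9, 1.4, -1.11, 2.45, 2.16, 1.76, -2.65]), (np.float64(2.499861488851183), -90, [0.9, 1.4, -1.11, 2.45, 2.16, 1.76, -2.65])]
-60 55 12 [(np.float64(2.7140504249025947), 180, [0.24, 1.3, -0.16, 2.55, 2.37, 1.56, -2.0]), (np.float64(2.7141121107627812), 180, [0.24, 1.3, -0.16, 2.55, 2.37, 1.56, -2.0])]
-90 40 12 [(np.float64(2.182123255923389), 90, [0.13, 1.03, 0.01, 2.23, 1.84, 0.71, -0.18]), (np.float64(2.2028417419547677), 180, [0.09, 1.03, 0.07, 2.23, 1.86, 0.67, -1.78])]
-90 55 12 [(np.float64(2.1688640565822745), 180, [-0.22, 1.22, 0.35, 2.23, 1.83, 0.65, -2.0]), (np.float64(2.174694132290141), 180, [-0.23, 1.23, 0.36, 2.23, 1.83, 0.64, -2.01])]
```

Call:
{"method": "step_arm", "body": {"plan": [[0, [0, 0, 0], [0, 0, -10.5]], [0, [0, 0, 0], [0, 0, -10.5]], [0, [0, 0, 0], [0, 0, -10.5]], [0, [0, 0, 0], [0, 0, -10.5]], [0, [0, 0, 0], [0, 0, -10.5]], [0, [0, 0, 0], [0, 0, -10.5]], [0, [0, 0, 0], [0, 0, -10.5]], [0, [0, 0, 0], [0, 0, -10.5]]]}}

```text
clock: 4.53
tcp_pos: [387.9, -291.9, 320.1]
orientation: [2.023, 1.374, -0.422]
contact_force: [0.1, 0.2, -0.1]
grip_width: -0.001
grasp_force: 0.0
```

```bash
python3 -c "
from kin import *
from h import *
st();log()"
```

```text
t 4.525 tcp [ 387.9 -291.9  320.1] tip [ 388.9 -299.2  312. ] F [ 0.1  0.2 -0.1] q [-0.57  0.66  1.15  2.33  0.39  0.11 -0.39]
[[ 0.4    0.704 -0.587]
 [ 0.912 -0.242  0.331]
 [ 0.091 -0.668 -0.738]]
```

Call:
{"method": "step_arm", "body": {"plan": [[0, [0, 0, 0], [0, 0, -10.5]], [0, [0, 0, 0], [0, 0, -10.5]], [0, [0, 0, 0], [0, 0, -10.5]], [0, [0, 0, 0], [0, 0, -10.5]], [0, [0, 0, 0], [0, 0, -10.5]], [0, [0, 0, 0], [0, 0, -10.5]], [0, [0, 0, 0], [0, 0, -10.5]], [0, [0, 0, 0], [0, 0, -10.5]], [0, [0, 0, 0], [0, 0, -10.5]], [0, [0, 0, 0], [0, 0, -10.5]]]}}

```text
clock: 5.78
tcp_pos: [388.3, -292.1, 320.5]
orientation: [0.163, 2.799, -1.069]
contact_force: [0.5, -0.2, -0.1]
grip_width: 0.004
grasp_force: 0.0
```

Call:
{"method": "step_arm", "body": {"plan": [[0, [0, 0, 0], [0, 0, -10.5]], [0, [0, 0, 0], [0, 0, -10.5]], [0, [0, 0, 0], [0, 0, -10.5]], [0, [0, 0, 0], [0, 0, -10.5]], [0, [0, 0, 0], [0, 0, -10.5]]]}}

```text
clock: 6.4
tcp_pos: [388.4, -292.2, 320.7]
orientation: [1.076, -2.547, 1.039]
contact_force: [0.0, 0.1, -0.0]
grip_width: 0.002
grasp_force: 0.0
```

```bash
python3 - <<'E'
from kin import *
from h import st
R,p=st();log();P,e=fit();print(e)
from rig import arm
q0=np.array(arm.observe()["joint_positions"])
az=np.degrees(np.arctan2(R[1,2],R[0,2]));print(az)
# candidate finals from here
for az in(0,-30,-60,-90):
  for tilt in(40,55):
    for roll in(0,90,180,-90):
      q,e=ik(P,(435,-300,40),frame(az,tilt,roll),q0)
      if e<.02: print(az,tilt,roll,q.round(2),np.abs(q-q0).max().round(2))
E
```

```text
t 6.4 tcp [ 388.4 -292.2  320.7] tip [ 389.4 -299.5  312.5] F [ 0.   0.1 -0. ] q [-0.34  0.46  0.64  2.32  1.23  0.45  1.44]
[[-0.719 -0.557  0.415]
 [-0.689  0.492 -0.533]
 [ 0.093 -0.669 -0.737]]
[[-0.3, 0.1, 0.2], [0.3, -0.5, 1.1], [-0.4, 0.1, -0.4], [-0.5, -0.1, -0.3], [-0.1, -0.1, -0.2], [0.6, 0.2, -0.6]]
-82.0906939153759
0 40 0 [ 0.9   1.07 -0.13  2.43  3.65  0.9   2.  ] 2.42
0 40 90 [ 1.28  1.19 -0.79  2.41  2.96  0.73  1.23] 1.73
0 40 180 [ 1.44  1.35 -1.13  2.4   2.54  0.83  0.15] 1.78
0 40 -90 [ 1.51  1.51 -1.36  2.4   2.32  1.   -1.14] 2.58
0 55 0 [ 0.94  1.27 -0.    2.48  3.88  1.37  2.06] 2.65
0 55 90 [ 1.42  1.39 -0.77  2.45  3.36  0.91  1.2 ] 2.12
0 55 180 [ 1.64  1.66 -1.26  2.44  2.76  0.9   0.36] 1.98
0 55 -90 [ 1.7   1.81 -1.46  2.44  2.53  1.01 -0.92] 2.37
-60 40 0 [ 0.22  1.1  -0.02  2.51  2.55  1.07  1.19] 1.32
-60 40 90 [ 0.39  1.1  -0.31  2.5   2.37  1.2  -0.15] 1.59
-60 40 180 [ 0.54  1.14 -0.57  2.49  2.24  1.35 -1.53] 2.98
-60 40 -90 [0.02 1.15 0.32 2.52 2.83 0.97 2.43] 1.59
-60 55 0 [ 0.58  1.48 -0.87  2.55  2.15  2.08  1.59] 1.63
-60 55 90 [ 0.58  1.48 -0.87  2.55  2.15  2.08  0.02] 1.63
-60 55 180 [ 0.58  1.48 -0.87  2.55  2.15  2.08 -1.55] 2.99
-90 40 0 [-0.04  1.05  0.22  2.24  1.9   0.54  1.27] 0.67
-90 40 90 [ 0.07  1.03  0.04  2.23  1.82  0.68 -0.2 ] 1.64
-90 40 180 [ 0.15  1.03 -0.09  2.23  1.77  0.79 -1.72] 3.16
-90 40 -90 [-0.2   1.13  0.51  2.25  2.24  0.31  2.47] 1.03
-90 55 0 [-0.25  1.23  0.33  2.23  1.78  0.66  1.15] 0.77
-90 55 90 [-0.16  1.2   0.18  2.22  1.74  0.8  -0.36] 1.8
-90 55 180 [-0.09  1.18  0.07  2.22  1.71  0.9  -1.89] 3.34
-90 55 -90 [-0.41  1.33  0.61  2.24  2.    0.38  2.48] 1.03
```

```bash
cat >> h.py <<'E'
def turn(az,tilt,roll,target):
    from kin import frame,Ro
    R,p=st();F=frame(az,tilt,roll)
    print("turn deg tool",np.degrees(Ro.from_matrix(R.T@F).as_rotvec()).round(1),"then shift cm in new frame",(F.T@(np.array(target)-p-11*F[:,2])/10).round(2))
E
python3 -c "
from h import *
turn(-90,45,0,(440,-225,150));turn(-90,45,90,(440,-225,150))"
```

```text
t 6.4 tcp [ 388.4 -292.2  320.7] tip [ 389.4 -299.5  312.5] F [ 0.   0.1 -0. ] q [-0.34  0.46  0.64  2.32  1.23  0.45  1.44]
[[-0.719 -0.557  0.415]
 [-0.689  0.492 -0.533]
 [ 0.093 -0.669 -0.737]]
turn deg tool [ -3.9   4.8 -46.3] then shift cm in new frame [-16.82  -5.16   6.22]
t 6.4 tcp [ 388.4 -292.2  320.7] tip [ 389.4 -299.5  312.5] F [ 0.   0.1 -0. ] q [-0.34  0.46  0.64  2.32  1.23  0.45  1.44]
[[-0.719 -0.557  0.415]
 [-0.689  0.492 -0.533]
 [ 0.093 -0.669 -0.737]]
turn deg tool [ 0.6  6.1 43.6] then shift cm in new frame [-5.16 16.82  6.22]
```

Call:
{"method": "step_arm", "body": {"plan": [[0, [0, 0, 0], [-0.8, 1, -9.3]], [0, [0, 0, 0], [-0.8, 1, -9.3]], [0, [0, 0, 0], [-0.8, 1, -9.3]], [0, [0, 0, 0], [-0.8, 1, -9.3]], [0, [0, 0, 0], [-0.8, 1, -9.3]], [0, [-4.2, -1.3, 1.5], [0, 0, 0]], [0, [-4.2, -1.3, 1.5], [0, 0, 0]], [0, [-4.2, -1.3, 1.5], [0, 0, 0]], [0, [-4.2, -1.3, 1.5], [0, 0, 0]], [0, [0, 0, 0], [0, 0, 0]]]}}

```text
clock: 7.65
tcp_pos: [441.2, -214.2, 156.2]
orientation: [1.761, -1.755, 0.725]
contact_force: [0.2, -1.2, 0.8]
grip_width: -0.005
grasp_force: 0.0
```

```bash
python3 -c "
from h import *
turn(-90,45,0,(440,-230,32))"
```

```text
t 7.65 tcp [ 441.2 -214.2  156.2] tip [ 441.2 -222.   148.4] F [ 0.2 -1.2  0.8] q [-0.38  0.89  0.42  2.26  1.31  0.48  1.75]
[[ 0.005 -0.706  0.708]
 [-1.    -0.001  0.005]
 [-0.003 -0.708 -0.706]]
turn deg tool [ 0.2 -0.1  0.3] then shift cm in new frame [-7.66  0.12  8.8 ]
```

Call:
{"method": "step_arm", "body": {"plan": [[0, [-1.9, 0, 2.2], [0, 0, 0]], [0, [-1.9, 0, 2.2], [0, 0, 0]], [0, [-1.9, 0, 2.2], [0, 0, 0]], [0, [-1.9, 0, 2.2], [0, 0, 0]], [0, [0, 0, 0], [0, 0, 0]]]}}

```text
clock: 8.28
tcp_pos: [438.9, -226.0, 43.1]
orientation: [1.753, -1.76, 0.726]
contact_force: [0.3, 0.4, -0.4]
grip_width: 0.002
grasp_force: 0.0
```

```bash
python3 -c "
from h import *
turn(-90,45,0,(440,-275,30))
from rig import camera
a=camera('top')['image'];b=camera('wrist')['image'];c=camera('scene')['image']
cv2.imwrite('pics/t1.png',np.hstack([cv2.resize(a[110:270,200:400],(400,320)),cv2.resize(c[140:300,240:440],(400,320))]));cv2.imwrite('pics/w1.png',b)"
```

```text
t 8.275 tcp [ 438.9 -226.    43.1] tip [ 438.9 -233.8   35.3] F [ 0.3  0.4 -0.4] q [-0.33  1.14  0.36  2.24  1.73  0.46  1.21]
[[-0.001 -0.705  0.709]
 [-1.     0.005  0.003]
 [-0.006 -0.709 -0.705]]
turn deg tool [ 0.3 -0.2 -0.1] then shift cm in new frame [ 2.54 -0.11  3.29]
```

View pics/t1.png

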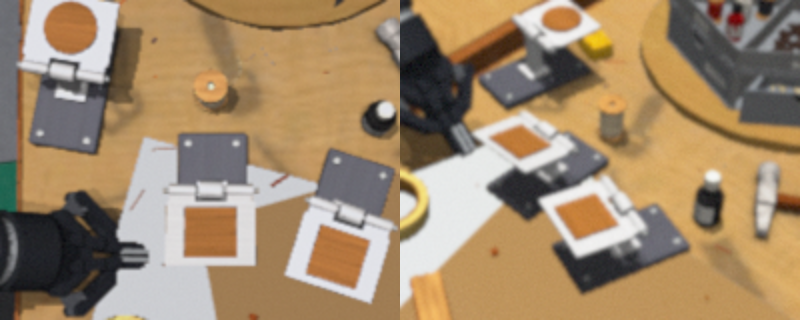

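View pics/w1.png

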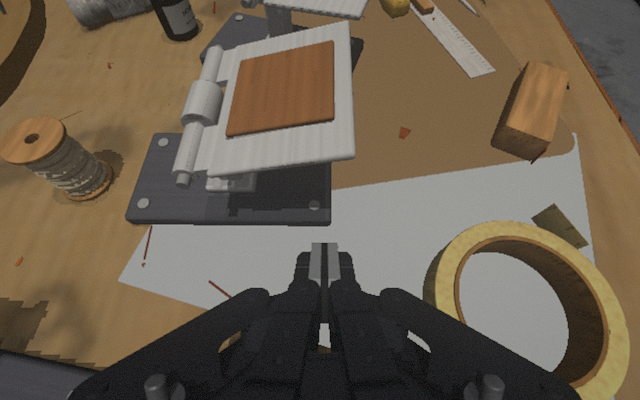

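The top view shows the fingertip beside the front part of the thread paddle, and the wrist view shows the finger at (322,245) lined up under the outer part. Slip it under, then start lifting.

Call:
{"method": "step_arm", "body": {"plan": [[0, [0.8, 0, 1.1], [0, 0, 0]], [0, [0.8, 0, 1.1], [0, 0, 0]], [0, [0.9, 0, 1.1], [0, 0, 0]], [0, [0, 0, 0], [0, 0, 0]]]}}

```text
clock: 8.93
tcp_pos: [438.1, -267.4, 38.0]
orientation: [1.751, -1.761, 0.726]
contact_force: [0.1, -0.1, -1.0]
grip_width: -0.006
grasp_force: 0.0
```

Call:
{"method": "step_arm", "body": {"plan": [[0, [0.7, 0, -0.7], [0, 0, 0]], [0, [0.7, 0, -0.7], [0, 0, 0]], [0, [0.7, 0.3, -0.7], [0, 0, 0]], [0, [0.7, 0.3, -0.7], [0, 0, 0]], [0, [0.5, 0.2, -0.5], [0, 0, 0]], [0, [0, 0, 0], [0, 0, 0]]]}}

```text
clock: 9.68
tcp_pos: [430.1, -265.8, 83.2]
orientation: [1.754, -1.759, 0.723]
contact_force: [-0.5, 0.0, -0.4]
grip_width: -0.001
grasp_force: 0.2
```

```bash
python3 -c "
from h import *
turn(-90,45,0,(445,-275,113))
from rig import camera
c=camera('scene')['image'];b=camera('wrist')['image']
cv2.imwrite('pics/s2.png',np.hstack([cv2.resize(c[140:300,240:440],(400,320)),cv2.resize(b,(400,320))]))"
```

```text
t 9.675 tcp [ 430.1 -265.8   83.2] tip [ 430.  -273.6   75.5] F [-0.5  0.  -0.4] q [-0.26  1.06  0.4   2.28  1.81  0.45  1.25]
[[-0.    -0.706  0.709]
 [-1.     0.005  0.005]
 [-0.007 -0.709 -0.706]]
turn deg tool [ 0.4 -0.1 -0. ] then shift cm in new frame [ 2.76 -1.49 -2.55]
```

View pics/s2.png

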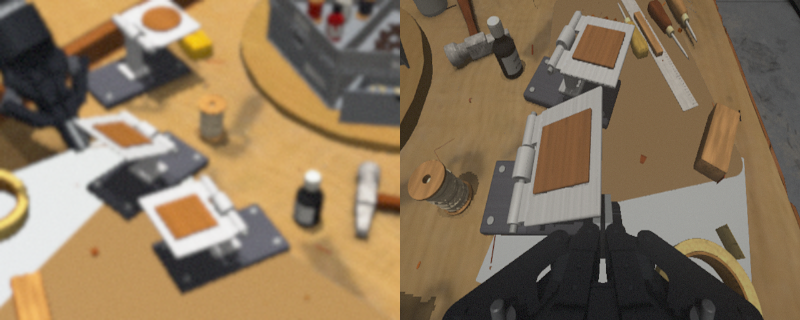

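The left view shows the thread paddle raised about 30°. The wrist view has the finger just under its free edge, so I move further inward while lifting.

Call:
{"method": "step_arm", "body": {"plan": [[0, [0.6, -0.9, -0.6], [0, 0, 0]], [0, [0.6, -0.9, -0.6], [0, 0, 0]], [0, [0.7, -1.1, -0.7], [0, 0, 0]], [0, [0.7, -1.1, -0.7], [0, 0, 0]], [0, [0.7, -1.1, -0.7], [0, 0, 0]], [0, [0.5, -1.2, -0.5], [0, 0, 0]], [0, [0, 0, 0], [0, 0, 0]]]}}

```text
clock: 10.65
tcp_pos: [494.2, -266.4, 136.3]
orientation: [1.753, -1.761, 0.725]
contact_force: [0.1, 0.1, -0.1]
grip_width: 0.003
grasp_force: 0.0
```

```bash
python3 -c "
from h import *
turn(-90,45,0,(515,-290,138))
from rig import camera
c=camera('scene')['image'];b=camera('wrist')['image']
cv2.imwrite('pics/s3.png',np.hstack([cv2.resize(c[140:300,240:440],(400,320)),cv2.resize(b,(400,320))]))"
```

```text
t 10.65 tcp [ 494.2 -266.4  136.3] tip [ 494.1 -274.2  128.5] F [ 0.1  0.1 -0.1] q [-0.32  0.98  0.54  2.1   1.19  0.38  1.97]
[[-0.001 -0.706  0.708]
 [-1.     0.006  0.003]
 [-0.006 -0.708 -0.706]]
turn deg tool [ 0.4 -0.1 -0.1] then shift cm in new frame [ 1.79 -2.08  0.45]
```

View pics/s3.png

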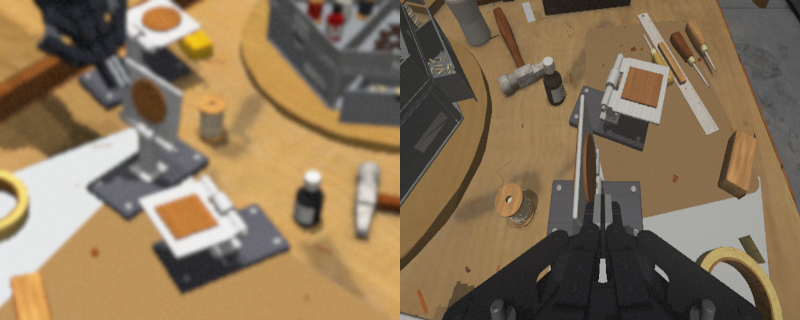

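The paddle is upright, with the disc face against the finger. Next I push it over the top.

Call:
{"method": "step_arm", "body": {"plan": [[0, [0.5, -1.2, -0.1], [0, 0, 0]], [0, [0.5, -1.2, -0.1], [0, 0, 0]], [0, [0.2, -1.3, 0.2], [0, 0, 0]], [0, [-0.1, -1.2, 0.6], [0, 0, 0]], [0, [-0.3, -1.0, 0.8], [0, 0, 0]], [0, [-0.6, -0.8, 1.1], [0, 0, 0]], [0, [-0.6, -0.2, 0.6], [0, 0, 0]], [0, [0, 0, 0], [0, 0, 0]]]}}

```text
clock: 11.75
tcp_pos: [561.8, -285.3, 109.9]
orientation: [1.755, -1.757, 0.721]
contact_force: [0.5, -0.3, -0.4]
grip_width: 0.001
grasp_force: 0.0
```

```bash
python3 -c "
from h import *
turn(-90,45,0,(565,-300,88))
from rig import camera
c=camera('scene')['image'];b=camera('wrist')['image']
cv2.imwrite('pics/s4.png',np.hstack([cv2.resize(c[140:300,240:440],(400,320)),cv2.resize(b,(400,320))]))"
```

```text
t 11.75 tcp [ 561.8 -285.3  109.9] tip [ 561.7 -293.1  102.1] F [ 0.5 -0.3 -0.4] q [-0.22  1.03  0.43  1.89  1.04  0.5   2.17]
[[ 0.002 -0.706  0.708]
 [-1.     0.005  0.007]
 [-0.008 -0.708 -0.706]]
turn deg tool [ 0.5 -0.1  0.1] then shift cm in new frame [-0.51 -0.32  1.49]
```

View pics/s4.png

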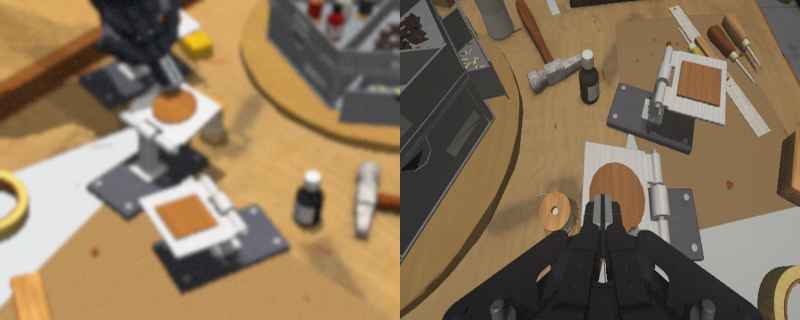

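The paddle is over, nearly flat, with the disc upwards. Press down gently.

Call:
{"method": "step_arm", "body": {"plan": [[0, [-0.3, -0.1, 0.3], [0, 0, 0]], [0, [-0.3, -0.1, 0.3], [0, 0, 0]], [0, [-0.3, -0.1, 0.3], [0, 0, 0]], [0, [0, 0, 0], [0, 0, 0]]]}}

```text
clock: 12.35
tcp_pos: [565.3, -285.4, 97.8]
orientation: [1.755, -1.759, 0.723]
contact_force: [-1.0, 0.2, -0.1]
grip_width: -0.001
grasp_force: 0.0
```

Call:
{"method": "step_arm", "body": {"plan": [[0, [-0.2, 0, 0.2], [0, 0, 0]], [0, [0, 0, 0], [0, 0, 0]]]}}

```text
clock: 12.6
tcp_pos: [565.2, -285.5, 95.3]
orientation: [1.754, -1.759, 0.723]
contact_force: [-0.2, 1.3, -0.4]
grip_width: -0.001
grasp_force: 0.0
```

Tip z is about 87.5, with no stop force yet.

Call:
{"method": "step_arm", "body": {"plan": [[0, [-0.2, 0, 0.2], [0, 0, 0]], [0, [0, 0, 0], [0, 0, 0]]]}}

```text
clock: 12.85
tcp_pos: [565.4, -285.8, 93.4]
orientation: [1.753, -1.758, 0.725]
contact_force: [-0.8, 2.6, 5.1]
grip_width: -0.003
grasp_force: 2.5
```

Call:
{"method": "step_arm", "body": {"plan": [[0, [-0.1, 0, 0.1], [0, 0, 0]], [0, [0, 0, 0], [0, 0, 0]]]}}

```text
clock: 13.1
tcp_pos: [565.5, -285.9, 93.2]
orientation: [1.752, -1.758, 0.726]
contact_force: [-1.9, 6.5, 12.1]
grip_width: -0.002
grasp_force: 5.8
```

The stop is reached: 12 N and no further give. Draw back upward.

Call:
{"method": "step_arm", "body": {"plan": [[0, [0.3, 0, -0.3], [0, 0, 0]], [0, [0.7, 0, -0.7], [0, 0, 0]], [0, [1.5, 0, -1.5], [0, 0, 0]], [0, [2, 0, -3], [0, 0, 0]], [0, [2, 0, -3], [0, 0, 0]], [0, [2, 1, -3], [0, 0, 0]], [0, [2, 2, -3], [0, 0, 0]], [0, [0, 0, 0], [0, 0, 0]]]}}

```text
clock: 14.1
tcp_pos: [535.7, -257.3, 270.8]
orientation: [1.753, -1.762, 0.726]
contact_force: [0.5, -0.3, -0.6]
grip_width: -0.001
grasp_force: 0.0
```

```bash
python3 -c "
from h import *
st()
from rig import camera
c=camera('scene')['image'];t=camera('top');b=t['image']
cv2.imwrite('pics/s5.png',np.hstack([cv2.resize(c[140:300,240:440],(400,320)),cv2.resize(b[100:260,190:390],(400,320))]))
hsv=cv2.cvtColor(b,cv2.COLOR_BGR2HSV);m=cv2.inRange(hsv,(3,110,60),(20,255,255));k=np.zeros_like(m);k[165:205,285:325]=m[165:205,285:325]
q=max(cv2.findContours(k,0,2)[0],key=cv2.contourArea);print(cv2.boundingRect(q),ray(t,cv2.minAreaRect(q)[0],80))"
```

```text
t 14.1 tcp [ 535.7 -257.3  270.8] tip [ 535.7 -265.1  263. ] F [ 0.5 -0.3 -0.6] q [-0.24  0.7   0.35  1.91  0.89  0.76  2.44]
[[-0.003 -0.706  0.708]
 [-1.     0.006  0.002]
 [-0.006 -0.708 -0.706]]
(292, 169, 27, 26) [ 546.55672354 -305.94601675   80.        ]
```

View pics/s5.png

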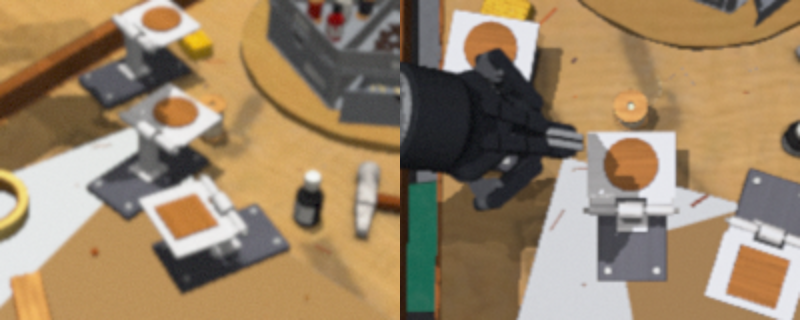

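The thread marker lies flat with the disc up (centre about 45 mm beyond the hinge), and the stand, the spool and the other markers look unmoved.

```bash
python3 -c "
from rig import arm
print(arm.sign_off())"
```

```text
the job is handed in; nothing more can be done
None
```

The thread spool's marker is flipped over to reorder: it was pressed flat against its stop with the disc up. The arm is clear of everything, nothing else looks moved, and the job was handed in at about 14 s.

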